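# Shut the gas taps at the lab bench

### The job

Both yellow gas taps on the bench turret have been left open: with the closed fingertips, push each yellow lever round clockwise (seen from above) until it is fully shut, square across its nozzle against its stop. Only push on the levers, do not grip them; leave the blue air taps as they are and everything else on the bench standing where it is.

Things in the scene. Friction and masses are not known exactly. Their poses are not given: they have to be found in the camera images.
- gas_turret: Two-way gas turret bolted to the bench: white column 42 mm dia, 156 mm tall, foot 72 mm dia, yellow band, a tap with yellow lever on each side (vertical valve axis 58 mm from the column axis). Origin at the centre of its foot; z up; +y points along the left tap's nozzle (gas_left), -y along the right tap's (gas_right); yaw within 0.4 rad of 0, so +y is roughly the robot's left.
- gas_left (a joint): Yellow lever of the left gas tap, angle in rad about the vertical valve axis: 0 = shut (lever square across its nozzle, against its stop; it then points along +x of gas_turret, away from the robot), 1.571 = fully open (lever in line with and above its nozzle). Shutting turns it clockwise seen from above. Friction about 0.14 N m, no spring: stays where it is left.
- gas_right (a joint): Yellow lever of the right gas tap, same as gas_left: 0 = shut (square across its nozzle, then points along -x of gas_turret, towards the robot), 1.571 = fully open (in line with its nozzle). Shutting turns it clockwise seen from above.
- gas_left_axis (a point): On the left gas tap's valve axis, at mid-height of its lever blade, 163.5 mm above the bench. Hub 29 mm dia, top at 174 mm; blade one-sided, 14 mm wide, 60 mm long from the axis, 155 to 171 mm high. Below the blade nothing within 20 mm save stem and valve body; hose nozzle under 134 mm, ends 112 mm from the column axis. x along the blade to its tip, z up, y out of the flank to push on.
- gas_left_tip (a point): Middle of the end of the left gas lever blade, 60 mm from the axis, 163.5 mm above the bench; axes as gas_left_axis. (Flanks of the blade: gas_left_c2 faces +y and is the one to push on, gas_left_c3 faces -y.)
- gas_right_axis (a point): The same point on the right gas tap; lever sizes and axes as for gas_left_axis.
- gas_right_tip (a point): The same point on the right gas lever; as gas_left_tip. (Flanks of the blade: gas_right_c2 is the one to push on, gas_right_c3 the other.)
- air_turret: Two-way compressed-air turret of the same make and sizes as gas_turret, but with a blue band and blue levers. Stays as it is. Frame as gas_turret; the two turrets may stand either way round on the bench.
- air_left_tip (a point): Middle of the end of the blue lever of the left air tap (60 mm from its valve axis, 163.5 mm above the bench); not to be turned.
- air_right_tip (a point): The same for the right air tap; not to be turned.
- burner: Loose laboratory gas burner, grey foot 76 mm dia, brass tube, 122 mm tall; origin under its foot. Bystander.
- flask: Loose glass conical flask with pink medium, 82 mm dia at the foot, 131 mm tall; origin under its foot. Bystander.
- bottle: Loose glass bottle with orange cap, 70 mm dia, 138 mm tall; origin under its foot. Bystander.
- beaker: Loose empty glass beaker, 68 mm dia, 90 mm tall; origin under its foot. Bystander.
- tip_box: Loose pipette-tip box, blue with clear lid, 80 x 118 x 70 mm (x, y, z); origin under its centre. Bystander.
- tube_rack: Loose orange microtube rack, 110 x 62 x 42 mm (x, y, z) with coloured tube caps on top; origin under its centre; stands between the two turrets. Bystander.

How it is judged (in metres and radians):
At the end, for the whole second after the job is handed in: Both yellow levers within 0.09 rad (5 degrees) of their shut stops and at rest; the ends of the blue levers within 6 mm of where they were; every loose thing upright, at rest and within 25 mm of where it stood (value of joint each of gas_left, gas_right below 0.09 rad and velocity of joint each of gas_left, gas_right above -0.05 rad/s and distance of each of air_left_tip, air_right_tip from where it was at the start of the episode below 0.006 m and distance of each of burner, flask, bottle, beaker, tip_box, tube_rack from where it was at the start of the episode below 0.025 m and angle between each of burner, flask, bottle, beaker, tip_box, tube_rack's own z axis and vertical below 0.2 rad and linear speed of each of burner, flask, bottle, beaker, tip_box, tube_rack below 0.02 m/s); the robot touches nothing.
It fails at once if the gas_left lever is pinched: the fingers press on both its flanks at once (contact force between the fingers and gas_left_c2 above 1.5 N and contact force between the fingers and gas_left_c3 above 1.5 N).
It fails at once if the gas_right lever is pinched: the fingers press on both its flanks at once (contact force between the fingers and gas_right_c2 above 1.5 N and contact force between the fingers and gas_right_c3 above 1.5 N).
It fails at once if a blue air lever is turned (its end moves more than 6 mm) (distance of any of air_left_tip, air_right_tip from where it was at the start of the episode above 0.006 m).
It fails at once if a loose thing is lifted or shifted more than 25 mm (distance of any of burner, flask, bottle, beaker, tip_box, tube_rack from where it was at the start of the episode above 0.025 m).
It fails at once if a loose thing is tipped over (angle between any of burner, flask, bottle, beaker, tip_box, tube_rack's own z axis and vertical above 0.35 rad).
It also fails if it takes over 48 s, if anything falls off the work surface, if the arm or the gripper's body presses on something with over 40 N, if the wrist force passes 120 N, or if a joint passes its speed limit or range.

### The arm

A 6-joint arm with a two-finger parallel gripper is mounted at the origin on the work surface. World frame = base frame: x ahead of the robot, y to its left, z up, the work surface at z = 0. Lengths are in mm, angles in rad, forces in N, time in s.
With the tool pointing down it reaches from about 275 to 1000 mm from the base axis. Payload 8.4 kg.
Tool frame: the origin (TCP) lies at the very end of the fingers, on their centre line; the grasp point (between the pads) lies 19 mm behind it; z points along the fingers, y is the direction in which the jaws open and shut (so a half turn about z gives the same grasp; the last joint's range is limited). The gripper opens to 85 mm and grips with 20 to 120 N. Pads are 22 mm wide; open, the fingers measure 114 mm over their backs; the gripper's body (76 mm by 85 mm) begins 54 mm behind the grasp point. The pads swing forward as they close: fully open they stand 13 mm farther back than shut.
Start: joints at [1.23, 0.353, 1.633, -0, 1.155, -0.002], TCP at [207.721, 589.474, 194.081] pointing down, gripper open.
Joint ranges: [-2.63, 2.63], [-0.92, 2.1], [0.06, 2.66], [-1.3, 4.44], [0, 2.69], [-3.02, 3.02]. Speed limits (rad/s): [2.22, 2.22, 2.79, 3.14, 3.14, 3.14].

### API

Orientations are given as [roll, pitch, yaw] about the fixed x, y, z axes, in that order (R = Rz(yaw) Ry(pitch) Rx(roll)).
In Python, from rig import sense, grab_frame, get_calibration, sign_off, boxes_of, trace gives the robot as it stands.
- The arm moves only by the tool servo_tool, never from a script. Its argument "rows" is a list of rows, each a list of 3 entries, a list of its own where there are three numbers: the finger opening in mm, from 0 to 85.4, then the shift along the tool's x, y, z in mm, then the turn, a rotation vector about the tool's x, y, z in degrees. A call has 1 to 8 rows; each row shifts and turns the commanded pose from where the row before left it, along the tool's axes as they then stand; what a row does not reach is not made up. A row lasts 1/8 s, in which the tool goes at most 62.5 mm and 10.7 degrees, less where a joint would pass 70% of its speed; a pose out of reach is approached as far as the arm can. A call is refused whole if a number of a shift passes 62.5 or a number of a turn 10.7, either way. A call with a gripper value outside its range is refused whole. The fingers move at their own pace and stop on an object; "force" is the grip in N (left out, the last holds). Time passes only in rows, so rows that do not move let the fingers close. It gives the time, the measured TCP pose, the force and the opening at its end, in the units of the state.
- sense(): the state, without advancing time (a new reading comes with each control period).
- grab_frame(name): name is "side" or "top"; returns the picture (480x640x3 uint8, blue, green, red); there is no depth.
- get_calibration(name): a dict with "intrinsics" (3x3 intrinsics, pixels), "k1" (the pictures are not rectified: a ray, as slopes to the right and down, at radius r is drawn at 1 + k1 r^2 times it, then the intrinsics apply), "world_to_cam" (4x4, takes a point from world to camera coordinates). Camera axes: x right, y down, z forward; pixel columns grow to the right and rows downward; lengths in mm; the calibration is good to about 2 mm. A picture is of the moment at which its call begins. get_calibration takes no time and is no camera call.
- sign_off(): hands the job in, once; it reports no verdict.
Trained networks look in the newest picture that a camera, given by its name, has taken for a name from the list of things; names that differ only in an ending like _2 or _b are one class to them, and where a whole thing is asked for, a point or a joint stands for the part that bears it (a point fixed in the world has none). Each returns a list of dicts, best first, with "conf" (0 to 1); they miss things now and then, are a little off and sometimes report something else, mostly with a low value. They report only what shows in the picture. A call takes as long as a camera call.
- boxes_of(camera, thing): "centre" ([x, y, z] in mm, in the coordinates of the camera as it stood for that picture, good to about 4 mm: the middle of the surface that is visible of it).
- trace(camera, thing): "mask" (480x640 bool, what is visible of it).
The state is a dict: "clock": time; "qpos": joint angles; "qvel": joint speeds; "joint_efforts": joint torques, N m; "eef_pos": TCP position; "tcp_rot": TCP orientation; "contact_force": force on the tool from outside, world axes, zero at the start; "wrist_torque": the same for the moment, N m; "opening": opening from 0.0 (shut) to 1.0 (fully open).
Only numpy, scipy, OpenCV 4.12 (cv2) and the standard library are available. Lean on these libraries where they do the work, as an engineer would, in place of code of your own. Each camera call takes 0.05 s, during which the arm holds its last target. There are 200 camera calls.

## Working session

There is one attempt and no reset: what is moved stays moved. The work goes in short steps, Python scripts to look and compute and a tool call to move; the robot and the scene stay as the last step left them, time stands still between calls to the robot, and variables do not carry over. Pictures are saved under pics/ and viewed, about 8 in all and at most 12, crops included, and the job is handed in when it is done.

Besides the shell and the picture viewer there is one more tool, called after "Emit:" as name(argument=value, ...) on one line, values as JSON. servo_tool: Moves the arm, as the interface text tells. Its arguments: {"type":"object","properties":{"rows":{"type":"array","items":{"type":"array"}},"force":{"type":"number"}},"required":["rows"]}

```bash
mkdir -p pics; cat > h.py <<'E'
import numpy as np, cv2
from rig import *
def w2c(n): return np.array(get_calibration(n)["world_to_cam"],float)
def toworld(n,p):
    T=np.linalg.inv(w2c(n)); return T[:3,:3]@np.array(p)+T[:3,3]
def proj(n,P):
    c=get_calibration(n);T=w2c(n);P=np.atleast_2d(P)@T[:3,:3].T+T[:3,3]
    s=P[:,:2]/P[:,2:];s=s*(1+c["k1"]*(s**2).sum(1,keepdims=True));K=np.array(c["intrinsics"])
    return s@K[:2,:2].T+K[:2,2]
def atz(n,uv,z):
    c=get_calibration(n);K=np.array(c["intrinsics"]);T=np.linalg.inv(w2c(n))
    s=cv2.undistortPoints(np.array(uv,float).reshape(-1,1,2),K,np.array([c["k1"],0,0,0,0.]))[:,0]
    d=np.c_[s,np.ones(len(s))]@T[:3,:3].T
    o=T[:3,3];return o+d*((z-o[2])/d[:,2])[:,None]
E
python3 - <<'E'
from h import *
for n in("top","side"):
    im=grab_frame(n);cv2.imwrite(f"pics/{n}1.png",im)
    for t in["gas_turret","gas_left_tip","gas_right_tip","gas_left_axis","gas_right_axis","air_turret","air_left_tip","air_right_tip","burner","flask","bottle","beaker","tip_box","tube_rack"]:
        r=boxes_of(n,t)
        print(n,t,[(round(d["conf"],2),toworld(n,d["centre"]).round().tolist()) for d in r[:3]])
s=sense();print(s["clock"],s["tcp_rot"],s["eef_pos"])
E
```

```text
top gas_turret [(0.89, [563.0, -159.0, 144.0])]
top gas_left_tip [(0.5, [556.0, -99.0, 171.0]), (0.38, [554.0, 137.0, 169.0])]
top gas_right_tip [(0.75, [591.0, -232.0, 171.0])]
top gas_left_axis [(0.79, [557.0, -102.0, 174.0])]
top gas_right_axis [(0.55, [589.0, -232.0, 170.0])]
top air_turret []
top air_left_tip [(0.66, [513.0, 265.0, 168.0])]
top air_right_tip [(0.6, [554.0, 138.0, 166.0])]
top burner [(0.63, [357.0, 212.0, 12.0])]
top flask [(0.69, [702.0, 39.0, 58.0]), (0.51, [556.0, -99.0, 173.0])]
top bottle [(0.85, [514.0, 395.0, 97.0])]
top beaker []
top tip_box [(0.93, [349.0, -128.0, 72.0])]
top tube_rack [(0.74, [551.0, -5.0, 34.0])]
side gas_turret [(0.6, [563.0, -178.0, 130.0]), (0.47, [552.0, -113.0, 165.0])]
side gas_left_tip [(0.77, [550.0, -112.0, 169.0]), (0.57, [700.0, 29.0, 52.0])]
side gas_right_tip [(0.83, [587.0, -238.0, 165.0])]
side gas_left_axis [(0.57, [552.0, -113.0, 165.0])]
side gas_right_axis [(0.77, [583.0, -232.0, 167.0]), (0.31, [551.0, -113.0, 168.0])]
side air_turret [(0.96, [530.0, 182.0, 119.0])]
side air_left_tip [(0.73, [505.0, 258.0, 168.0])]
side air_right_tip [(0.47, [548.0, 123.0, 168.0])]
side burner [(0.8, [353.0, 205.0, 19.0])]
side flask [(0.77, [698.0, 25.0, 50.0])]
side bottle [(0.86, [508.0, 385.0, 65.0])]
side beaker [(0.67, [618.0, -423.0, 58.0])]
side tip_box [(0.71, [339.0, -163.0, 65.0])]
side tube_rack [(0.57, [539.0, -28.0, 28.0])]
1.5 [ 3.14158980e+00 -4.54777219e-06  2.80278027e+00] [207.71666835 589.47492452 194.069161  ]
```

View pics/top1.png

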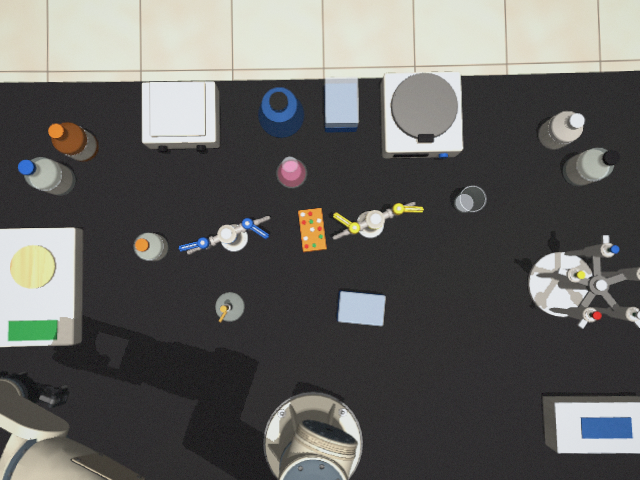

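View pics/side1.png

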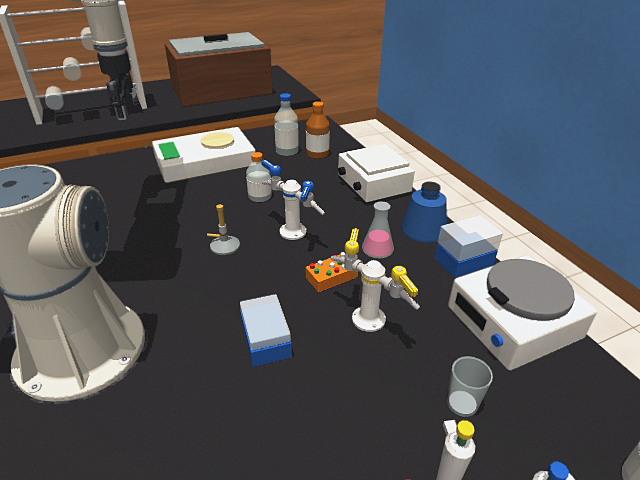

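Top: the gas turret column is at (372,222). Its left lever runs from hub (354,227) to tip (336,213), and its right lever from hub (399,208) to tip (422,209). The side view agrees. I'll crop and measure with the yellow mask.

```bash
python3 - <<'E'
from h import *
im=cv2.imread("pics/top1.png")
c=im[190:260,290:440];cv2.imwrite("pics/c1.png",cv2.resize(c,None,fx=5,fy=5,interpolation=cv2.INTER_CUBIC))
hsv=cv2.cvtColor(im,cv2.COLOR_BGR2HSV);m=cv2.inRange(hsv,(22,110,90),(35,255,255))
for n,(a,b) in dict(left=(328,363),right=(386,430)).items():
    k=np.zeros_like(m);k[195:245,a:b]=m[195:245,a:b]
    v,u=np.nonzero(k);W=atz("top",np.c_[u,v],171)[:,:2]
    mu=W.mean(0);w,V=np.linalg.eigh(np.cov(W.T));d=V[:,1]
    if (d[1]<0)==(n=="left"): d=-d
    t=(W-mu)@d;lo,hi=t.min(),t.max()
    print(n,len(u),"ends",(mu+d*lo).round(),(mu+d*hi).round(),"dir deg",np.degrees(np.arctan2(d[1],d[0])).round(1),"axis(60 from tip)",(mu+d*(hi-60)).round(1))
print("px of yellow")
E
```

```text
left 199 ends [ 537. -122.] [581. -62.] dir deg 53.7 axis(60 from tip) [ 545.4 -110.6]
right 204 ends [ 590. -203.] [ 586. -278.] dir deg -92.9 axis(60 from tip) [ 589.4 -218.1]
px of yellow
```

View pics/c1.png

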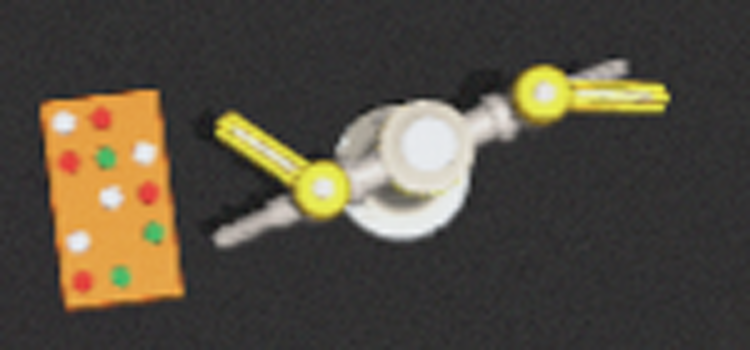

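Taking both axes from the masks: left (545,-111), right (589,-219), 116.6 mm apart as specified. That puts the turret yaw at about 22°. The left lever is about 31° open and the right about 65° open. I'll close the fingers, rise, and turn to yaw 135°, so that tool -x faces the left push and +x the right push.

Emit:
servo_tool(rows=[[0, [0, 0, -10], [0, 0, 8.5]], [0, [0, 0, -10], [0, 0, 8.5]], [0, [0, 0, 0], [0, 0, 8.6]], [0, [0, 0, 0], [0, 0, 0]], [0, [0, 0, 0], [0, 0, 0]]], force=40)

```text
clock: 2.12
eef_pos: [207.7, 589.4, 213.9]
tcp_rot: [-3.141, 0.0, 2.359]
contact_force: [-0.5, -1.1, -0.5]
opening: -0.001
```

```bash
cat > wp.py <<'E'
from h import *
from scipy.spatial.transform import Rotation as Ro
u=lambda a:np.array([np.cos(np.radians(a)),np.sin(np.radians(a))])
A=dict(L=np.array([545.,-111]),R=np.array([589.5,-218.5]))
def fin(s,a,r,o): return A[s]+r*u(a)+o*u(a+90)   # finger centre: o = offset from blade centreline
def plan(pts):
    s=sense();R=Ro.from_euler("xyz",s["tcp_rot"]).as_matrix();p=np.array(s["eef_pos"])
    print(s["clock"],p.round(1),np.degrees(s["tcp_rot"]).round(1),s["opening"])
    for q in pts:
        q=np.array(q);print(q.round(1),"tool shift",(R.T@(q-p)).round(1));p=q
E
python3 - <<'E'
from wp import *
S=fin("L",53.7,46,42)
P=[[*S,214],[*S,147]]
for a,o in[(54,22),(45,18),(36,18),(28,18),(22,18),(22,14)]:P.append([*fin("L",a,46,o),147])
plan(P)
E
```

```text
2.125 [207.7 589.4 213.9] [-180.     0.   135.2] -0.001393540038899994
[538.4 -49.1 214. ] tool shift [-6.846e+02 -2.197e+02  1.000e-01]
[538.4 -49.1 147. ] tool shift [ 0.  0. 67.]
[554.2 -60.9 147. ] tool shift [-19.6   2.8   0. ]
[564.8 -65.7 147. ] tool shift [-10.9   4.    0. ]
[571.6 -69.4 147. ] tool shift [-7.4  2.2  0. ]
[577.2 -73.5 147. ] tool shift [-6.8  1.   0. ]
[580.9 -77.1 147. ] tool shift [-5.2  0.1  0. ]
[582.4 -80.8 147. ] tool shift [-3.7 -1.6  0. ]
```

Emit:
servo_tool(rows=[[0, [-43, -14, 0], [0, 0, 0]], [0, [-43, -14, 0], [0, 0, 0]], [0, [-43, -14, 0], [0, 0, 0]], [0, [-43, -14, 0], [0, 0, 0]], [0, [-43, -14, 0], [0, 0, 0]], [0, [-43, -14, 0], [0, 0, 0]], [0, [-43, -14, 0], [0, 0, 0]], [0, [-43, -14, 0], [0, 0, 0]]])

```text
clock: 3.12
eef_pos: [372.2, 265.7, 214.2]
tcp_rot: [3.141, 0.0, 2.359]
contact_force: [0.1, 0.2, 0.0]
opening: -0.003
```

Emit:
servo_tool(rows=[[0, [-43, -14, 0], [0, 0, 0]], [0, [-43, -14, 0], [0, 0, 0]], [0, [-43, -14, 0], [0, 0, 0]], [0, [-43, -13, 0], [0, 0, 0]], [0, [-43, -13, 0], [0, 0, 0]], [0, [-43, -13, 0], [0, 0, 0]], [0, [-40, -13, 0], [0, 0, 0]], [0, [0, 0, 0], [0, 0, 0]]])

```text
clock: 4.12
eef_pos: [516.8, -12.3, 213.9]
tcp_rot: [-3.141, 0.001, 2.355]
contact_force: [0.2, -0.4, -0.7]
opening: 0.002
```

```bash
python3 - <<'E'
from wp import *
S=fin("L",53.7,46,42)
plan([[*S,214],[*S,147]])
im=grab_frame("top");cv2.imwrite("pics/t2.png",cv2.resize(im[150:320,200:440],None,fx=3,fy=3))
E
```

```text
4.125 [516.8 -12.3 213.9] [-180.     0.   134.9] 0.0015036299580030244
[538.4 -49.1 214. ] tool shift [-41.2 -10.7  -0. ]
[538.4 -49.1 147. ] tool shift [ 0.  0. 67.]
```

View pics/t2.png

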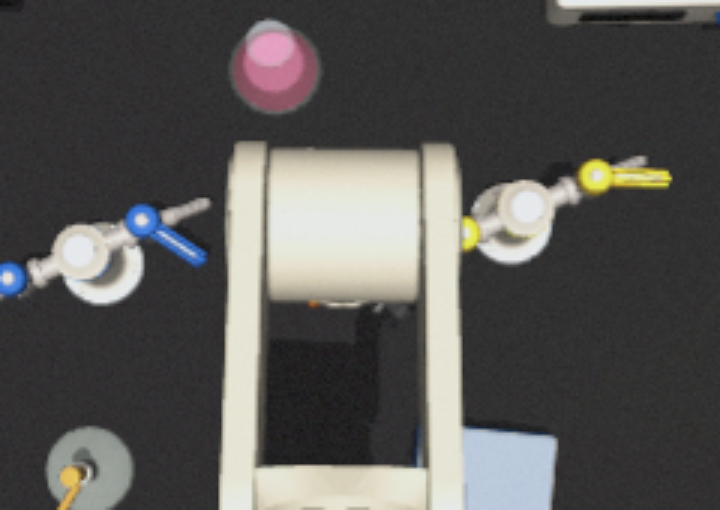

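The arm is over the rack, and the left hub (465,233 in the crop) is partly hidden. Everything else is where it was. I'll make up the missing shift and then descend.

Emit:
servo_tool(rows=[[0, [-21, -5, 0], [0, 0, 0]], [0, [-20, -6, 0], [0, 0, 0]], [0, [0, 0, 0], [0, 0, 0]], [0, [0, 0, 22], [0, 0, 0]], [0, [0, 0, 22], [0, 0, 0]], [0, [0, 0, 23], [0, 0, 0]], [0, [0, 0, 0], [0, 0, 0]]])

```text
clock: 5.05
eef_pos: [535.6, -46.6, 145.7]
tcp_rot: [-3.139, -0.003, 2.356]
contact_force: [-0.4, 0.3, 0.3]
opening: -0.003
```

```bash
python3 - <<'E'
from wp import *
P=[]
for a,o in[(54,22),(45,18),(36,18),(28,18),(22,18),(22,14)]:P.append([*fin("L",a,46,o),147])
plan(P)
im=grab_frame("side");cv2.imwrite("pics/s2.png",cv2.resize(im[150:350,230:470],None,fx=3,fy=3))
E
```

```text
5.05 [535.6 -46.6 145.7] [-179.9   -0.2  135. ] -0.0032740846344317385
[554.2 -60.9 147. ] tool shift [-23.2   3.1  -1.4]
[564.8 -65.7 147. ] tool shift [-10.9   4.   -0. ]
[571.6 -69.4 147. ] tool shift [-7.4  2.2 -0. ]
[577.2 -73.5 147. ] tool shift [-6.8  1.  -0. ]
[580.9 -77.1 147. ] tool shift [-5.2  0.1 -0. ]
[582.4 -80.8 147. ] tool shift [-3.7 -1.6 -0. ]
```

View pics/s2.png

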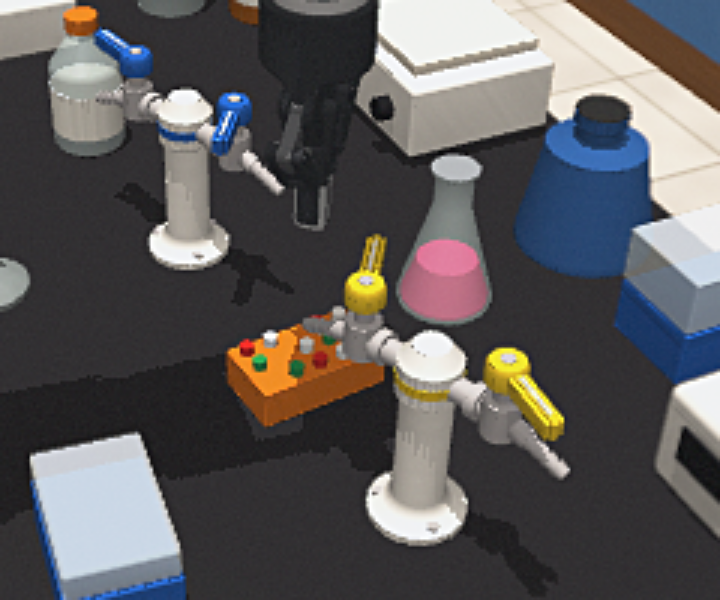

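The closed fingertips (crop 310,225) stand clear on the push side of the left lever (crop 375,255). Now I'll push.

Emit:
servo_tool(rows=[[0, [-12, 1.5, 0], [0, 0, 0]], [0, [-11, 1.5, 0], [0, 0, 0]], [0, [-5.5, 2, 0], [0, 0, 0]], [0, [-5.5, 2, 0], [0, 0, 0]], [0, [-7.5, 2, 0], [0, 0, 0]], [0, [-7, 1, 0], [0, 0, 0]], [0, [-3, 0, 0], [0, 0, 0]], [0, [0, 0, 0], [0, 0, 0]]])

```text
clock: 6.1
eef_pos: [580.6, -76.5, 147.0]
tcp_rot: [-3.141, -0.0, 2.356]
contact_force: [0.0, 0.1, -0.5]
opening: -0.0
```

```bash
python3 - <<'E'
from wp import *
plan([[*fin("L",22,46,o),146] for o in(18,14)])
print(sense()["contact_force"])
E
```

```text
6.1 [580.6 -76.5 147. ] [-180.   -0.  135.] -0.00026815747507227507
[580.9 -77.1 146. ] tool shift [-0.6 -0.2  1. ]
[582.4 -80.8 146. ] tool shift [-3.7 -1.6 -0. ]
[ 0.02527779  0.13100686 -0.5323423 ]
```

Emit:
servo_tool(rows=[[0, [-2, -1, 0], [0, 0, 0]], [0, [-2, -1, 0], [0, 0, 0]]])

```text
clock: 6.35
eef_pos: [581.9, -80.6, 147.1]
tcp_rot: [-3.142, -0.0, 2.356]
contact_force: [0.3, 0.1, -0.5]
opening: -0.001
```

Emit:
servo_tool(rows=[[0, [-2, -1, 0], [0, 0, 0]], [0, [0, 0, 0], [0, 0, 0]]])

```text
clock: 6.6
eef_pos: [582.7, -82.9, 147.1]
tcp_rot: [3.142, 0.0, 2.356]
contact_force: [0.0, 0.7, -0.8]
opening: -0.001
```

```bash
python3 - <<'E'
from wp import *
plan([[*fin("L",22,46,o),146] for o in(18,14)])
im=grab_frame("side");cv2.imwrite("pics/s3.png",cv2.resize(im[190:310,310:430],None,fx=5,fy=5))
E
```

```text
6.6 [582.7 -82.9 147.1] [180.   0. 135.] -0.0005463176584876253
[580.9 -77.1 146. ] tool shift [5.4 2.8 1.1]
[582.4 -80.8 146. ] tool shift [-3.7 -1.6  0. ]
```

View pics/s3.png

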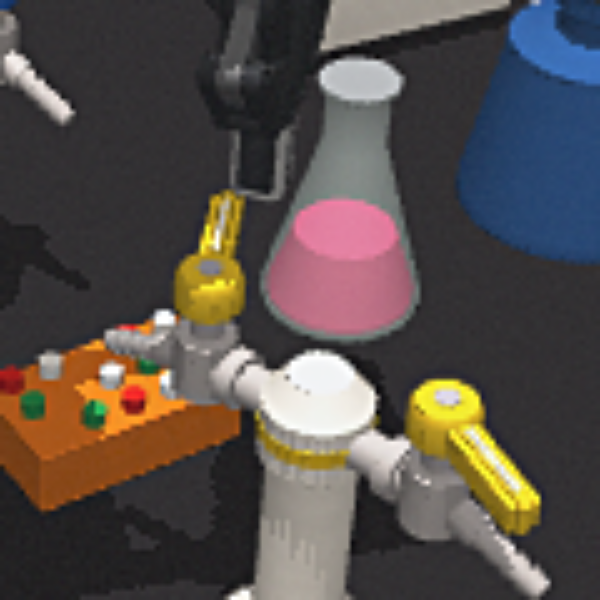

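The lever still looks unturned: its tip is at crop (228,198) and the finger at (258,190). I'll check this by projection and colour fit.

```bash
python3 - <<'E'
from wp import *
T=np.linalg.inv(w2c("side"));print("side cam",T[:3,3].round())
p=sense()["eef_pos"];f=lambda P:((proj("side",P)-[310,190])*5).round().tolist()
print("tcp",f(p),"axis top",f([*A["L"],174]),"R axis",f([*A["R"],174]))
for a in(54,45,36,29,22):print(a,f([*(A["L"]+60*u(a)),163.5]))
im=grab_frame("top")
hsv=cv2.cvtColor(im,cv2.COLOR_BGR2HSV);m=cv2.inRange(hsv,(22,110,90),(35,255,255))
v,uu=np.nonzero(m[195:245,320:363]);print(len(v), (uu.min()+320,uu.max()+320,v.min()+195,v.max()+195) if len(v) else"")
E
```

```text
side cam [ 171. -771.  745.]
tcp [[253.0, 255.0]] axis top [[207.0, 263.0]] R axis [[446.0, 394.0]]
54 [[227.0, 199.0]]
45 [[249.0, 203.0]]
36 [[270.0, 209.0]]
29 [[285.0, 214.0]]
22 [[300.0, 221.0]]
88 (np.int64(341), np.int64(359), np.int64(222), np.int64(233))
```

```bash
python3 - <<'E'
from wp import *
print("s2 tip predicted",((proj("side",[535.6,-46.6,145.7])-[230,150])*3).round(), "start top",proj("top",[207.7,589.4,194.1]).round(), "start side",proj("side",[207.7,589.4,194.1]).round())
print(get_calibration("side"))
p=sense()["eef_pos"]
for z in(147,160,170,180,190):print(z,((proj("side",[p[0],p[1],z])-[310,190])*5).round())
im=grab_frame("side")[190:310,310:430]
im=np.clip(255*(im/255.)**.45,0,255).astype(np.uint8);cv2.imwrite("pics/s4.png",cv2.resize(im,None,fx=5,fy=5))
E
```

```text
s2 tip predicted [[309. 263.]] start top [[ 54. 379.]] start side [[130. 129.]]
{'intrinsics': array([[475.58535829,   0.        , 322.48071406],
       [  0.        , 475.58535829, 239.47914441],
       [  0.        ,   0.        ,   1.        ]]), 'k1': -0.025512900988642596, 'world_to_cam': array([[ 9.08593757e-01, -4.17515317e-01,  1.17619992e-02,
        -4.85793168e+02],
       [-2.41105081e-01, -5.47269822e-01, -8.01476189e-01,
         2.16517233e+02],
       [ 3.41065573e-01,  7.25380384e-01, -5.97911008e-01,
         9.46878247e+02],
       [ 0.00000000e+00,  0.00000000e+00,  0.00000000e+00,
         1.00000000e+00]])}
147 [[253. 256.]]
160 [[255. 231.]]
170 [[256. 211.]]
180 [[258. 192.]]
190 [[259. 172.]]
```

View pics/s4.png

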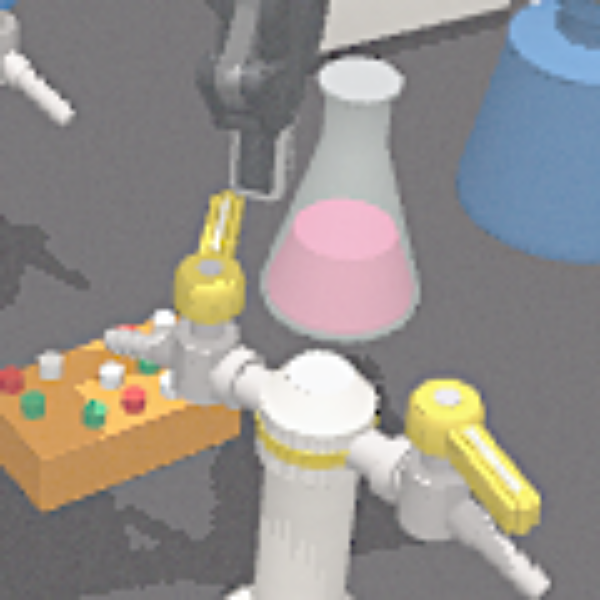

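```bash
python3 - <<'E'
from wp import *
P=np.array([207.7,589.4,194.1]);o=[]
for n in("top","side"):
    q=proj(n,[P,P+[0,0,33],P+[20,44,0]]);im=cv2.imread(f"pics/{n}1.png");c0=np.clip((q[0]-45).astype(int),0,None)
    c=im[c0[1]:c0[1]+90,c0[0]:c0[0]+90];c=np.clip(255*(c/255.)**.45,0,255).astype(np.uint8)
    c=cv2.resize(c,(400,400),interpolation=cv2.INTER_CUBIC)
    for k,col in zip(q,[(0,0,255),(0,255,0),(255,0,0)]):cv2.drawMarker(c,tuple(((k-c0)*400/90).astype(int).tolist()),col,0,14,1)
    o.append(c)
cv2.imwrite("pics/cmp.png",np.hstack(o))
E
```

```text
(no output)
```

View pics/cmp.png

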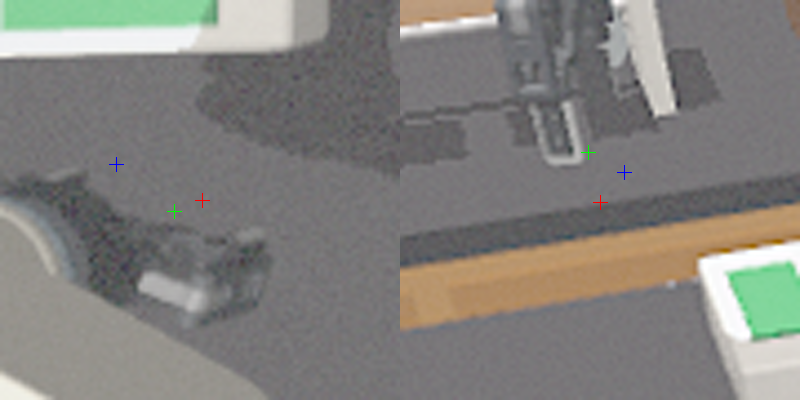

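The seen fingertips disagree with the reported TCP: the tip appears about 13 px above its projection, and the lever has not been touched. I'll lift clear and measure the offset where both cameras can see the fingers.

Emit:
servo_tool(rows=[[0, [0, 0, -50], [0, 0, 0]], [0, [0, 0, -50], [0, 0, 0]], [0, [0, -30, 0], [0, 0, 0]], [0, [-20, -50, 0], [0, 0, 0]], [0, [-20, -50, 0], [0, 0, 0]], [0, [-20, -50, 0], [0, 0, 0]], [0, [-20, -50, 0], [0, 0, 0]], [0, [-20, -50, 0], [0, 0, 0]]])

```text
clock: 7.75
eef_pos: [454.6, -352.8, 247.3]
tcp_rot: [3.141, 0.0, 2.356]
contact_force: [0.3, 0.4, 0.1]
opening: -0.005
```

Emit:
servo_tool(rows=[[0, [-20, -50, 0], [0, 0, 0]], [0, [-10, -50, 0], [0, 0, 0]], [0, [0, 0, 0], [0, 0, 0]], [0, [0, 0, 0], [0, 0, 0]]])

```text
clock: 8.25
eef_pos: [405.9, -442.9, 247.0]
tcp_rot: [3.141, -0.0, 2.355]
contact_force: [0.4, 0.5, 0.6]
opening: 0.001
```

```bash
python3 - <<'E'
from wp import *
s=sense();P=np.array(s["eef_pos"]);print(s["clock"],P.round(1),np.array(s["qpos"]).round(3),s["opening"],np.degrees(s["tcp_rot"]).round(1))
o=[]
for n in("top","side"):
    q=proj(n,[P,P+[0,0,33],P+[0,35,0],[0,0,0]]);im=grab_frame(n);cv2.imwrite(f"pics/{n}3.png",im)
    print(n,q.round())
    c0=np.clip((q[0]-60).astype(int),0,[520,360])
    c=im[c0[1]:c0[1]+120,c0[0]:c0[0]+120];c=np.clip(255*(c/255.)**.45,0,255).astype(np.uint8)
    c=cv2.resize(c,(400,400),interpolation=cv2.INTER_CUBIC)
    for k,col in zip(q,[(0,0,255),(0,255,0),(255,0,0)]):cv2.drawMarker(c,tuple(((k-c0)*400/120).astype(int).tolist()),col,0,14,1)
    o.append(c);print(c0)
cv2.imwrite("pics/cmp2.png",np.hstack(o))
E
```

```text
8.25 [ 405.9 -442.9  247. ] [-0.832  0.27   1.628  0.     1.243 -1.616] 0.001464129344297832 [180.   -0.  134.9]
top [[505. 284.]
 [510. 284.]
 [490. 284.]
 [312. 443.]]
[445 223]
side [[377. 365.]
 [379. 348.]
 [364. 346.]
 [ 80. 347.]]
[316 305]
```

View pics/cmp2.png

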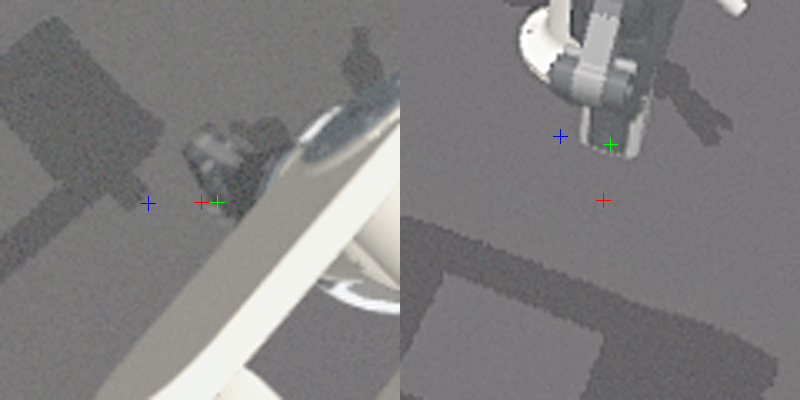

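Side: the tip shows at crop (612,152) and the reported TCP projects to (603,200). The top view of the fingers is ambiguous. Touching the bench will settle the height offset.

Emit:
servo_tool(rows=[[0, [0, 0, 50], [0, 0, 0]], [0, [0, 0, 50], [0, 0, 0]], [0, [0, 0, 50], [0, 0, 0]], [0, [0, 0, 40], [0, 0, 0]], [0, [0, 0, 20], [0, 0, 0]], [0, [0, 0, 10], [0, 0, 0]], [0, [0, 0, 0], [0, 0, 0]]])

```text
clock: 9.22
eef_pos: [406.3, -442.7, 27.0]
tcp_rot: [3.142, -0.0, 2.357]
contact_force: [0.6, -0.6, -0.1]
opening: 0.002
```

```bash
python3 - <<'E'
from wp import *
s=sense();P=np.array(s["eef_pos"]);print(s["clock"],P.round(1),s["contact_force"])
q=proj("side",P)[0];im=grab_frame("side");t=grab_frame("top");cv2.imwrite("pics/side4.png",im);cv2.imwrite("pics/top4.png",t)
o=[]
for im,n in((im,"side"),(t,"top")):
    q=proj(n,[P,P+[0,0,33]]);c0=np.clip((q[0]-[50,70]).astype(int),0,[540,380]);print(n,q.round(1),c0)
    c=im[c0[1]:c0[1]+100,c0[0]:c0[0]+100];c=np.clip(255*(c/255.)**.45,0,255).astype(np.uint8)
    c=cv2.resize(c,(400,400),interpolation=cv2.INTER_CUBIC)
    for k,col in zip(q,[(0,0,255),(0,255,0)]):cv2.drawMarker(c,tuple(((k-c0)*4).astype(int).tolist()),col,0,14,1)
    o.append(c)
cv2.imwrite("pics/cmp3.png",np.hstack(o))
E
```

```text
9.225 [ 406.3 -442.7   27. ] [ 0.60584318 -0.55844247 -0.08746059]
side [[365.8 453.9]
 [367.3 442.6]] [315 380]
top [[478.5 282.8]
 [482.  282.9]] [428 212]
```

View pics/cmp3.png

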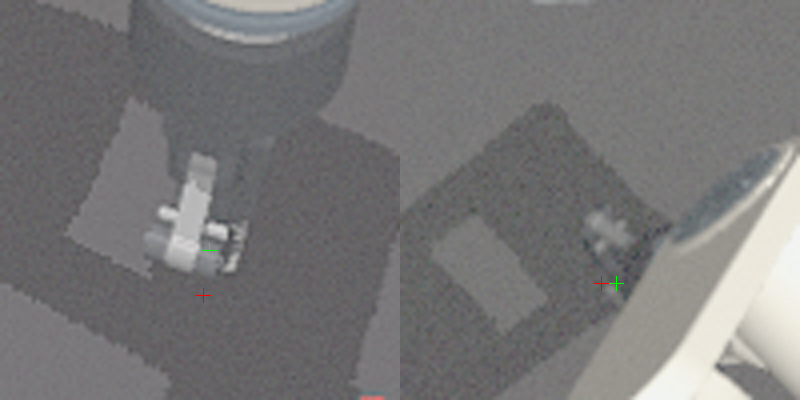

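The tip is at about (225,270) in the side crop, with the TCP projected at (203,295). This fits fingers ending about 30 mm short of the reported TCP. I'll confirm by descending gently to touch the bench.

Emit:
servo_tool(rows=[[0, [0, 0, 10], [0, 0, 0]], [0, [0, 0, 10], [0, 0, 0]], [0, [0, 0, 5], [0, 0, 0]], [0, [0, 0, 0], [0, 0, 0]]])

```text
clock: 9.82
eef_pos: [405.5, -443.0, 1.4]
tcp_rot: [3.142, -0.001, 2.356]
contact_force: [-0.2, 0.1, -0.1]
opening: 0.0
```

Emit:
servo_tool(rows=[[0, [0, 0, 4], [0, 0, 0]], [0, [0, 0, 4], [0, 0, 0]], [0, [0, 0, 0], [0, 0, 0]]])

```text
clock: 10.2
eef_pos: [405.7, -443.1, -6.2]
tcp_rot: [3.142, -0.001, 2.356]
contact_force: [-0.4, 0.1, 0.3]
opening: 0.002
```

Emit:
servo_tool(rows=[[0, [0, 0, 4], [0, 0, 0]], [0, [0, 0, 4], [0, 0, 0]], [0, [0, 0, 0], [0, 0, 0]]])

```text
clock: 10.58
eef_pos: [405.6, -443.1, -14.3]
tcp_rot: [3.142, -0.001, 2.356]
contact_force: [0.2, 0.1, -0.2]
opening: -0.004
```

Already below zero without contact, so the fingers are indeed short of the reported TCP. Continuing.

Emit:
servo_tool(rows=[[0, [0, 0, 4], [0, 0, 0]], [0, [0, 0, 4], [0, 0, 0]], [0, [0, 0, 0], [0, 0, 0]]])

```text
clock: 10.95
eef_pos: [405.6, -443.1, -22.4]
tcp_rot: [3.142, -0.001, 2.356]
contact_force: [-0.3, -0.5, 0.1]
opening: 0.0
```

Emit:
servo_tool(rows=[[0, [0, 0, 3], [0, 0, 0]], [0, [0, 0, 2], [0, 0, 0]], [0, [0, 0, 0], [0, 0, 0]]])

```text
clock: 11.32
eef_pos: [405.8, -443.2, -27.1]
tcp_rot: [3.142, -0.0, 2.356]
contact_force: [-0.3, 0.4, 0.3]
opening: -0.003
```

Emit:
servo_tool(rows=[[0, [0, 0, 2], [0, 0, 0]], [0, [0, 0, 2], [0, 0, 0]], [0, [0, 0, 0], [0, 0, 0]]])

```text
clock: 11.7
eef_pos: [405.7, -443.2, -31.1]
tcp_rot: [3.142, -0.0, 2.356]
contact_force: [-0.2, 0.2, -0.2]
opening: -0.001
```

Emit:
servo_tool(rows=[[0, [0, 0, 2], [0, 0, 0]], [0, [0, 0, 1], [0, 0, 0]], [0, [0, 0, 0], [0, 0, 0]]])

```text
clock: 12.08
eef_pos: [405.8, -443.2, -34.0]
tcp_rot: [-3.142, -0.0, 2.356]
contact_force: [-0.2, 0.3, -0.6]
opening: -0.003
```

Emit:
servo_tool(rows=[[0, [0, 0, 1.5], [0, 0, 0]], [0, [0, 0, 1], [0, 0, 0]], [0, [0, 0, 0], [0, 0, 0]]])

```text
clock: 12.45
eef_pos: [405.8, -443.2, -36.5]
tcp_rot: [3.142, -0.0, 2.356]
contact_force: [-0.4, -0.2, 0.5]
opening: 0.003
```

Emit:
servo_tool(rows=[[0, [0, 0, 1.5], [0, 0, 0]], [0, [0, 0, 1], [0, 0, 0]], [0, [0, 0, 0], [0, 0, 0]]])

```text
clock: 12.82
eef_pos: [406.0, -443.4, -37.2]
tcp_rot: [-3.142, 0.0, 2.356]
contact_force: [-5.3, 5.4, 20.6]
opening: 0.002
```

The bench contact is at a reported z of -37, so true tip height is reported z + 37 mm. I'll work with that correction (reported 110 means a true tip at 147). Right lever first, as it is nearer.

Emit:
servo_tool(rows=[[0, [0, 0, -60], [0, 0, 0]], [0, [0, 0, -60], [0, 0, 0]], [0, [0, 0, -60], [0, 0, 0]], [0, [0, 0, -25], [0, 0, 0]], [0, [0, 0, 0], [0, 0, 0]]])

```text
clock: 13.45
eef_pos: [406.9, -444.4, 168.5]
tcp_rot: [-3.141, 0.005, 2.356]
contact_force: [0.5, -0.7, 0.3]
opening: -0.003
```

```bash
python3 - <<'E'
from wp import *
S=fin("R",-93,46,44)
P=[[*S,168],[*S,110]]
for a,o in[(-93,24),(-100,18),(-110,18),(-120,18),(-130,18),(-140,18),(-150,18),(-158,18),(-158,14)]:P.append([*fin("R",a,46,o),110])
plan(P)
E
```

```text
13.45 [ 406.9 -444.4  168.5] [-180.     0.3  135. ] -0.0031846705694211475
[ 631.  -266.7  168. ] tool shift [-32.8 284.1   0.6]
[ 631.  -266.7  110. ] tool shift [ 0.3  0.  58. ]
[ 611.1 -265.7  110. ] tool shift [ 14.9 -13.4  -0.1]
[ 599.2 -266.9  110. ] tool shift [ 7.5 -9.2 -0. ]
[ 590.7 -267.9  110. ] tool shift [ 5.4 -6.7 -0. ]
[ 582.1 -267.3  110. ] tool shift [ 6.5 -5.7 -0. ]
[ 573.7 -265.3  110. ] tool shift [ 7.4 -4.5 -0. ]
[ 565.8 -261.9  110. ] tool shift [ 8.  -3.1 -0. ]
[ 558.7 -257.1  110. ] tool shift [ 8.4 -1.7 -0. ]
[ 553.6 -252.4  110. ] tool shift [ 6.9 -0.3 -0. ]
[ 552.1 -248.7  110. ] tool shift [ 3.7  1.6 -0. ]
```

Emit:
servo_tool(rows=[[0, [-6, 48, 0], [0, 0, 0]], [0, [-6, 48, 0], [0, 0, 0]], [0, [-6, 48, 0], [0, 0, 0]], [0, [-5, 47, 0], [0, 0, 0]], [0, [-5, 47, 0], [0, 0, 0]], [0, [-5, 46, 0], [0, 0, 0]], [0, [0, 0, 0], [0, 0, 0]], [0, [0, 0, 0], [0, 0, 0]]])

```text
clock: 14.45
eef_pos: [628.9, -265.6, 164.2]
tcp_rot: [-3.14, -0.002, 2.357]
contact_force: [0.8, -0.3, 0.1]
opening: -0.005
```

Emit:
servo_tool(rows=[[0, [0, 0, 20], [0, 0, 0]], [0, [0, 0, 20], [0, 0, 0]], [0, [0, 0, 18], [0, 0, 0]], [0, [0, 0, 0], [0, 0, 0]], [0, [0, 0, 0], [0, 0, 0]]])

```text
clock: 15.08
eef_pos: [630.3, -266.1, 108.3]
tcp_rot: [3.141, 0.0, 2.356]
contact_force: [0.6, 0.1, 0.3]
opening: 0.005
```

```bash
python3 - <<'E'
from wp import *
plan([[*fin("R",-93,46,24),110]])
im=grab_frame("side");c=im[190:340,330:480];P=sense()["eef_pos"]+np.array([0,0,37]);print((proj("side",P)-[330,190])*4)
cv2.imwrite("pics/s5.png",cv2.resize(c,None,fx=4,fy=4))
E
```

```text
15.075 [ 630.3 -266.1  108.3] [180.   0. 135.] 0.004715404072710686
[ 611.1 -265.7  110. ] tool shift [ 13.8 -13.3  -1.8]
[[400.59276038 398.99113267]]
```

View pics/s5.png

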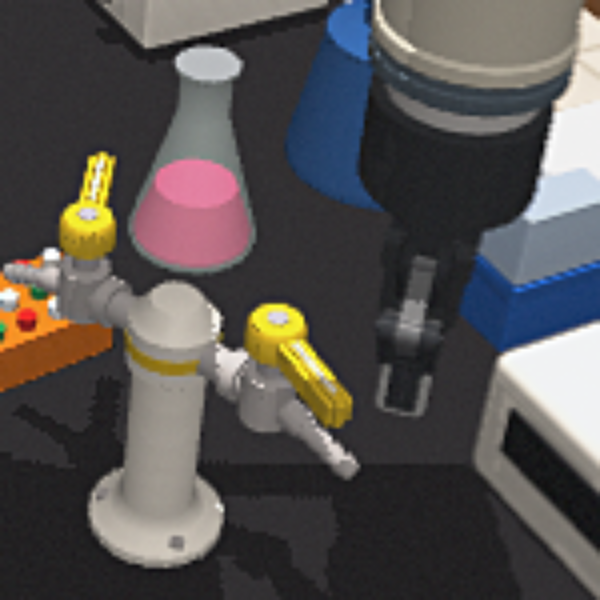

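With the correction, the predicted tip (401,399) matches the seen finger end (402,410). It stands clear on the push side of the right lever (blade end 340,415). Pushing now.

Emit:
servo_tool(rows=[[0, [7, -7, 0], [0, 0, 0]], [0, [7, -6, 0], [0, 0, 0]], [0, [7.5, -9, 0], [0, 0, 0]], [0, [5.5, -6.5, 0], [0, 0, 0]], [0, [6.5, -5.5, 0], [0, 0, 0]], [0, [7.5, -4.5, 0], [0, 0, 0]], [0, [8, -3, 0], [0, 0, 0]], [0, [0, 0, 0], [0, 0, 0]]])

```text
clock: 16.12
eef_pos: [565.0, -260.3, 108.1]
tcp_rot: [-3.141, -0.001, 2.356]
contact_force: [-0.1, -0.3, -0.9]
opening: -0.002
```

Emit:
servo_tool(rows=[[0, [4, -1, 0], [0, 0, 0]], [0, [4, -0.5, 0], [0, 0, 0]], [0, [3.5, 0, 0], [0, 0, 0]], [0, [3.5, 0, 0], [0, 0, 0]], [0, [0, 0, 0], [0, 0, 0]]])

```text
clock: 16.75
eef_pos: [555.6, -252.0, 108.5]
tcp_rot: [3.141, 0.003, 2.356]
contact_force: [7.3, -6.2, -2.9]
opening: 0.0
```

Emit:
servo_tool(rows=[[0, [1.5, 0.5, 0], [0, 0, 0]], [0, [0, 0, 0], [0, 0, 0]]])

```text
clock: 17.0
eef_pos: [555.6, -251.8, 108.6]
tcp_rot: [3.142, 0.006, 2.356]
contact_force: [9.1, -10.7, -4.1]
opening: 0.002
```

```bash
python3 - <<'E'
from wp import *
plan([[*fin("R",-158,46,o),110] for o in(18,14)])
E
```

```text
17.0 [ 555.6 -251.8  108.6] [180.    0.3 135. ] 0.0017072516450906707
[ 553.6 -252.4  110. ] tool shift [ 0.9 -1.9 -1.4]
[ 552.1 -248.7  110. ] tool shift [ 3.7  1.6 -0. ]
```

A firm 14 N with no motion (friction alone would be about 3 N) means the right lever is on its stop. Backing off, then on to the left one.

Emit:
servo_tool(rows=[[0, [-14, -6, 0], [0, 0, 0]], [0, [-14, -6, 0], [0, 0, 0]], [0, [0, 0, -30], [0, 0, 0]], [0, [0, 0, -35], [0, 0, 0]], [0, [0, 0, 0], [0, 0, 0]]])

```text
clock: 17.62
eef_pos: [566.3, -279.1, 175.7]
tcp_rot: [3.14, 0.003, 2.356]
contact_force: [0.7, 0.3, -1.2]
opening: -0.003
```

```bash
python3 - <<'E'
from wp import *
S=fin("L",53.7,46,42)
P=[[*S,170],[*S,110]]
for a,o in[(54,22),(45,18),(36,18),(28,18),(22,18),(22,14)]:P.append([*fin("L",a,46,o),110])
plan(P)
E
```

```text
17.625 [ 566.3 -279.1  175.7] [179.9   0.2 135. ] -0.0025311530140587554
[538.4 -49.1 170. ] tool shift [182.5 142.8   5.2]
[538.4 -49.1 110. ] tool shift [ 0.2 -0.1 60. ]
[554.2 -60.9 110. ] tool shift [-19.5   2.9   0.1]
[564.8 -65.7 110. ] tool shift [-10.9   4.    0. ]
[571.6 -69.4 110. ] tool shift [-7.4  2.3  0. ]
[577.2 -73.5 110. ] tool shift [-6.8  1.   0. ]
[580.9 -77.1 110. ] tool shift [-5.2  0.1  0. ]
[582.4 -80.8 110. ] tool shift [-3.7 -1.6  0. ]
```

Emit:
servo_tool(rows=[[0, [36, 29, 0], [0, 0, 0]], [0, [36, 29, 0], [0, 0, 0]], [0, [36, 28, 0], [0, 0, 0]], [0, [37, 28, 0], [0, 0, 0]], [0, [37, 28, 0], [0, 0, 0]], [0, [0, 0, 0], [0, 0, 0]], [0, [0, 0, 0], [0, 0, 0]]])

```text
clock: 18.5
eef_pos: [536.5, -49.1, 172.5]
tcp_rot: [-3.141, -0.001, 2.357]
contact_force: [0.6, -0.0, -0.3]
opening: -0.001
```

Emit:
servo_tool(rows=[[0, [0, 0, 22], [0, 0, 0]], [0, [0, 0, 22], [0, 0, 0]], [0, [0, 0, 21], [0, 0, 0]], [0, [0, 0, 0], [0, 0, 0]], [0, [0, 0, 0], [0, 0, 0]]])

```text
clock: 19.12
eef_pos: [537.2, -49.5, 108.5]
tcp_rot: [3.142, 0.0, 2.355]
contact_force: [0.7, 0.6, -0.1]
opening: 0.003
```

Emit:
servo_tool(rows=[[0, [-10, 1.5, 0], [0, 0, 0]], [0, [-9.5, 1.5, 0], [0, 0, 0]], [0, [-5.5, 2, 0], [0, 0, 0]], [0, [-5.5, 2, 0], [0, 0, 0]], [0, [-7.5, 2, 0], [0, 0, 0]], [0, [-3.5, 0.5, 0], [0, 0, 0]], [0, [-3.5, 0.5, 0], [0, 0, 0]], [0, [0, 0, 0], [0, 0, 0]]])

```text
clock: 20.12
eef_pos: [575.9, -73.6, 108.0]
tcp_rot: [3.141, 0.0, 2.356]
contact_force: [-1.8, 1.1, -0.8]
opening: -0.0
```

Emit:
servo_tool(rows=[[0, [-3, -0.5, 0], [0, 0, 0]], [0, [-3, -0.5, 0], [0, 0, 0]], [0, [0, 0, 0], [0, 0, 0]]])

```text
clock: 20.5
eef_pos: [577.9, -76.9, 107.8]
tcp_rot: [3.142, -0.004, 2.355]
contact_force: [-7.0, 10.3, 2.9]
opening: -0.002
```

Emit:
servo_tool(rows=[[0, [-2, -1, 0], [0, 0, 0]], [0, [0, 0, 0], [0, 0, 0]]])

```text
clock: 20.75
eef_pos: [578.0, -77.2, 107.8]
tcp_rot: [3.141, -0.006, 2.355]
contact_force: [-7.7, 19.2, 3.6]
opening: -0.001
```

Emit:
servo_tool(rows=[[0, [-1.5, -1, 0], [0, 0, 0]], [0, [0, 0, 0], [0, 0, 0]]])

```text
clock: 21.0
eef_pos: [578.0, -77.5, 107.7]
tcp_rot: [3.14, -0.009, 2.355]
contact_force: [-8.4, 26.9, 5.7]
opening: 0.004
```

Left is on its stop too: force rising to 28 N with no motion. Retreating and parking clear so I can check by camera.

Emit:
servo_tool(rows=[[0, [14, 6, 0], [0, 0, 0]], [0, [14, 6, 0], [0, 0, 0]], [0, [0, 0, -35], [0, 0, 0]], [0, [0, 0, -45], [0, 0, 0]], [0, [0, 0, 0], [0, 0, 0]], [0, [45, 15, 0], [0, 0, 0]], [0, [45, 15, 0], [0, 0, 0]], [0, [45, 15, 0], [0, 0, 0]]])

```text
clock: 22.0
eef_pos: [504.5, 74.2, 187.4]
tcp_rot: [-3.142, 0.0, 2.355]
contact_force: [0.7, -0.9, -0.2]
opening: -0.0
```

Emit:
servo_tool(rows=[[0, [45, 15, 0], [0, 0, 0]], [0, [45, 15, 0], [0, 0, 0]], [0, [45, 15, 0], [0, 0, 0]], [0, [45, 15, 0], [0, 0, 0]], [0, [45, 15, 0], [0, 0, 0]], [0, [45, 15, 0], [0, 0, 0]], [0, [0, 0, 0], [0, 0, 0]], [0, [0, 0, 0], [0, 0, 0]]])

```text
clock: 23.0
eef_pos: [377.9, 327.4, 187.5]
tcp_rot: [-3.141, 0.001, 2.357]
contact_force: [0.7, -0.1, -0.3]
opening: -0.002
```

```bash
python3 - <<'E'
from wp import *
im=grab_frame("top");cv2.imwrite("pics/end.png",cv2.resize(im[130:340,200:480],None,fx=2.8,fy=2.8))
o=cv2.imread("pics/top1.png")
def fit(im,lo,hi,a,b,y0,y1):
    m=cv2.inRange(cv2.cvtColor(im,cv2.COLOR_BGR2HSV),lo,hi);v,x=np.nonzero(m[y0:y1,a:b]);W=atz("top",np.c_[x+a,v+y0],171)[:,:2]
    mu=W.mean(0);w,V=np.linalg.eigh(np.cov(W.T));d=V[:,1]*np.sign(V[0,1]);return len(v),mu.round(1).tolist(),np.degrees(np.arctan2(d[1],d[0])).round(1)
Y=((22,110,90),(35,255,255));B=((100,120,80),(125,255,255))
print("L",fit(im,*Y,328,364,190,245));print("R",fit(im,*Y,384,432,190,240),"want ~22 each")
for k in((175,212,230,262),(236,275,210,245)):print("blue",fit(o,*B,*k),fit(im,*B,*k))
for t in["burner","flask","bottle","beaker","tip_box","tube_rack","air_left_tip","air_right_tip"]:
    r=boxes_of("top",t);print(t,[(round(d["conf"],2),toworld("top",d["centre"]).round().tolist()) for d in r[:1]])
s=sense();print(s["clock"],s["eef_pos"],s["contact_force"])
E
```

```text
L (193, [563.2, -103.7], np.float64(20.6))
R (194, [572.9, -224.7], np.float64(23.0)) want ~22 each
blue (180, [512.7, 270.9], np.float64(-77.4)) (178, [512.7, 270.5], np.float64(-77.3))
blue (177, [549.9, 129.6], np.float64(54.6)) (178, [550.0, 129.6], np.float64(54.5))
burner [(0.7, [358.0, 210.0, 10.0])]
flask [(0.6, [700.0, 45.0, 58.0])]
bottle [(0.78, [517.0, 394.0, 99.0])]
beaker [(0.98, [628.0, -430.0, 43.0])]
tip_box [(0.88, [349.0, -130.0, 70.0])]
tube_rack [(0.78, [554.0, -5.0, 33.0])]
air_left_tip [(0.65, [511.0, 264.0, 172.0])]
air_right_tip [(0.63, [554.0, 136.0, 169.0])]
23.45 [378.34001923 327.47425073 188.10412222] [-0.44809176  0.18622993 -0.15346168]
```

View pics/end.png

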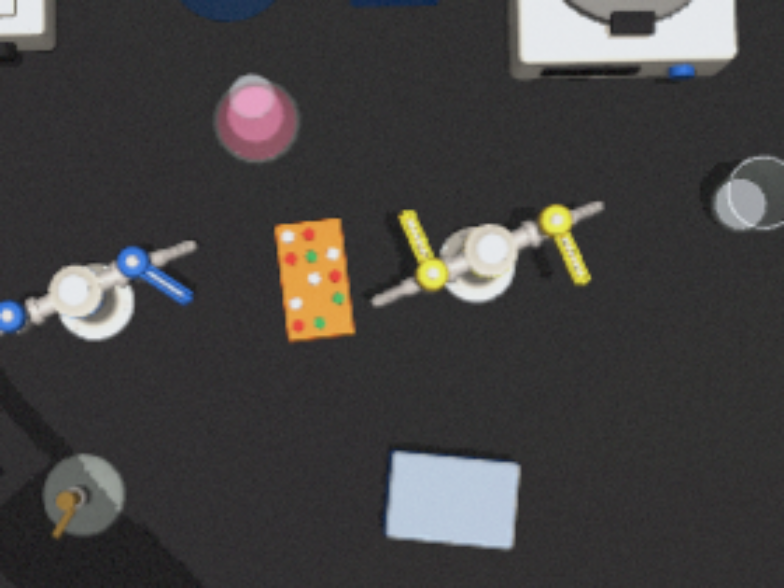

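Both yellow levers, (405,215)–(432,272) and (555,220)–(582,280), now lie square across their nozzles. Nothing else has moved, so I'm handing in.

```bash
python3 -c "from rig import *;print(sign_off())"
```

```text
the job is handed in; nothing more can be done
None
```

Both yellow gas levers are shut against their stops, and I handed the job in at about 23.5 s. I pushed each one clockwise with the closed fingertips. No verdict was reported.

**Levers:** in the last top picture they lie at 20.6° (left) and 23.0° (right). Shut is about 22° from the turret yaw I measured, so both are within about 1.5°. Each stopped moving while I still pressed on it, at about 28 N left and 14 N right; friction alone would be about 3 N.

**Everything else:** the blue levers stayed within about 0.5 mm and 0.1°. The burner, flask, bottle, tip box and tube rack read within about 6 mm of where they started, which is roughly the network's error. The beaker was not found in the first top picture. Its only "before" reading is from the side camera, and the two differ by about 12 mm across the bench. That fits the different view, and the arm stayed well away from it.

**What disagreed:** my first push on the left lever missed, passing above it without touching. The fingertips end about 37 mm short of the reported tool position. I confirmed this by touching the bench, where contact came at a reported height of -37 mm. I corrected every later height by that amount.

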